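Present a misread blood tube to the barcode reader

TASK

The analyser could not read the label of the red-capped blood tube. Draw that tube up out of the rack by its cap, lean it over so that its barcode squarely faces the window of the barcode reader, centred and about 9 cm in front of it, and finish like that: still holding the tube there, raised and steady, without letting go. Leave the other tubes in the rack, keep off the reader, and disturb nothing else on the bench.

Things in the scene. Friction and masses are not known exactly. Their poses are not given: they have to be found in the camera images.
- red_tube: Clear blood tube, 16 mm diameter, 15 to 27 g, ribbed red cap 19 mm in diameter from 84 to 108 mm above the tube's bottom; any place of the rack. Origin: centre of the bottom end; z runs to the cap, x to the barcode side. The paper label (16.6 mm diameter) covers 21 to 73 mm. In the rack it stands upright, bottom 6 mm above the bench, barcode towards the rack's slots within 0.3 rad.
- red_label: Label of the red-capped tube: white paper with black bars across the tube on one side. Origin: middle of the barcode, on the surface, 47 mm above the tube's bottom and 8.3 mm from its axis. x points out of the barcode, z along the tube to the cap. Fingers must not be on the label.
- rack: Blue fixed rack, origin under its centre on the bench. Five 18.5 mm square pockets in a row along its y (0, +-34, +-68 mm), floor 6 mm, top 62 mm above the bench; 31 by 178 mm, foot 52 mm wide. The +x side, away from the robot, has 11 mm slots that show the barcodes. Caps stand 15 mm apart: fingers have room only on the +x and -x sides of a cap, not between neighbours.
- scanner: Barcode reader, fixed: grey pistol-shaped reader, 70 mm wide, handle in the cup of a black gooseneck stand (round foot of 124 mm), 365 mm high. Origin: centre of the foot, on the bench. It looks to its -x and 50 degrees down; its window is 170 mm in front (-x) and 270 mm above the bench. Handle and neck lie behind and below the head.
- window: Dark red window, 36 by 54 mm, in the black nose (54 by 70 mm) of the reader. Origin: its centre; z points out along the line of sight, 50 degrees below level, y is level, x points 40 degrees up, over the side the reader looks to. A barcode may be turned any way about z. Tube z along this x (cap up, leaning away from the reader) and label x against this z keeps the arm clear of it.
- lilac_tube_1: blood tube with the same shape and label as the red-capped one but a lilac cap; stands in the rack; leave it there
- lilac_tube_2: blood tube with the same shape and label as the red-capped one but a lilac cap; stands in the rack; leave it there
- green_tube: blood tube with the same shape and label as the red-capped one but a green cap; stands in the rack; leave it there
- specimen_cup: White specimen cup with yellow lid, 66 mm diameter, 68 mm high; origin under its centre. Leave alone.
- reagent_bottle: White bottle with blue cap, 68 mm diameter, 140 mm high; origin under its centre. Leave alone.
- slide_box: Green slide box, 89 by 164 by 36 mm; origin under its centre. Leave alone.
- tally_counter: Grey laboratory tally counter with a red knob on its -y side, about 75 by 125 by 77 mm; origin under its centre. Leave alone.
- marker_pen: Blue and black marker pen lying on the bench, 125 mm long along its x, 17 mm high; origin below its middle. Leave alone.
Mind the look-alikes: they are no part of the job. Of the things shaped like the rack, the blue one is meant.

How it is judged:
On the way:
1. the red-capped tube is drawn up clear of the rack, held by the fingers (z of red_tube in the frame of rack above 0.066 m and contact force between the fingers and red_tube above 0.5 N), for 0.1 s.
At the end, for the whole second after the job is handed in: Only the fingers hold the tube, off its label, bottom over 100 mm above the bench; barcode middle 50 to 130 mm in front of the window, within 30 mm of its centre line in x and y, facing it within 0.4 rad; tube off rack and reader, still (under 20 mm/s, 0.2 rad/s) (contact force between the fingers and red_tube above 0.5 N and contact force between the fingers and red_label below 0.3 N and contact force between red_tube and rack below 0.05 N and contact force between red_tube and scanner below 0.05 N and height (world z) of red_tube above 0.1 m and z of red_label in the frame of window between 0.05 and 0.13 m and x of red_label in the frame of window between -0.03 and 0.03 m and y of red_label in the frame of window between -0.03 and 0.03 m and angle between the x axis of red_label and the z axis of window, either way round below 0.4 rad and x of window in the frame of red_label above 0.03 m and linear speed of red_tube below 0.02 m/s and angular speed of red_tube below 0.2 rad/s); the arm keeps its last pose, push and grip.
It fails at once if another tube was pulled or knocked about (moved more than 15 mm) (distance of any of lilac_tube_1, lilac_tube_2, green_tube from where it was at the start of the episode above 0.015 m).
It fails at once if the reader was hit (more than 3 N) (contact force between any of the arm, the fingers, red_tube and scanner above 3 N).
It fails at once if something else on the bench was shifted by more than 30 mm (distance of any of specimen_cup, reagent_bottle, slide_box, marker_pen, tally_counter from where it was at the start of the episode above 0.03 m).
It also fails if it takes over 35 s, if anything falls off the work surface, if the arm or the gripper's body presses on something with over 40 N, if the wrist force passes 120 N, or if a joint passes its speed limit or range.

ROBOT

A 6-joint arm with a two-finger parallel gripper is mounted at the origin on the work surface. World frame = base frame: x ahead of the robot, y to its left, z up, the work surface at z = 0. Lengths are in m, angles in rad, forces in N, time in s.
With the tool pointing down it reaches from about 0.25 to 0.85 m from the base axis. Payload 12.5 kg.
Tool frame: the origin (TCP) lies on the centre line of the jaws, within the pads' length; the fingertips stand 17 mm ahead of it and the grasp point (between the pads) lies 2 mm behind it; z points along the fingers, y is the line along which they close (so a half turn about z gives the same grasp; the last joint's range is limited). The gripper opens to 93 mm and grips with 3 to 60 N. Pads are 15 mm wide; open, the fingers measure 128 mm over their backs; the gripper's body (75 mm by 188 mm) begins 65 mm behind the grasp point.
Start: joints at [1.025, 0.351, 1.652, -0, 1.139, -0.085], TCP at [0.245, 0.493, 0.209] pointing down, gripper open.
Joint ranges: [-2.75, 2.75], [-0.79, 2.1], [0.01, 2.65], [-1.57, 4.71], [0.07, 3.14], [-2.87, 2.87]. Speed limits (rad/s): [2.22, 2.22, 2.79, 3.14, 3.14, 3.14].

INTERFACE

Orientations are given as a unit quaternion [w, x, y, z].
In Python, from plant import read_state, read_camera, camera_info, sign_off gives the robot as it stands. The module is installed in compiled form; this text tells all that it offers.
- The arm moves only by the tool send_rows, never from a script. Its argument "commands" is a list of rows, each an object of numbers: "x", "y", "z": the shift along the tool's x, y, z in mm; "rx", "ry", "rz": the turn, a rotation vector about the tool's x, y, z in degrees. In form: [{"x": .., "y": .., "z": .., "rx": .., "ry": .., "rz": ..}, ...]. A call has 1 to 8 rows; each row is the pose to reach, as a shift and turn from the pose commanded when the call began, along the tool's axes at that moment; what a row does not reach only later rows make up. A row lasts 1/12 s, in which the tool goes at most 41.7 mm and 7.16 degrees, less where a joint would pass 70% of its speed; a pose out of reach is approached as far as the arm can. A call with a gripper value outside its range is refused whole. "fingers" is the finger opening in mm, from 0 to 93, set as the call begins (left out, the last holds). The fingers move at their own pace and stop on an object; "squeeze" is the grip in N (left out, the last holds). Time passes only in rows, so rows that repeat a pose let the fingers close. It gives the time, the measured TCP pose, the force, the opening and the grip force at its end, in the units of the state.
- read_state(): the state, without advancing time (a new reading comes with each control period).
- read_camera(name): name is "scene" or "top" or "wrist"; returns the picture (384x512x3 uint8, red, green, blue); there is no depth.
- camera_info(name): a dict with "mtx" (3x3 intrinsics, pixels), "R" (3x3) and "t" (3): a world point X has camera coordinates R X + t. Camera axes: x right, y down, z forward; pixel columns grow to the right and rows downward; lengths in m; the calibration is good to about 2 mm. A picture is of the moment at which its call begins: read the wrist's pose just before it. camera_info takes no time and is no camera call; for the wrist camera it gives the pose at the moment of the call.
- sign_off(): hands the job in; it is judged then, once.
The state is a dict: "t": time; "q": joint angles; "joint_vel": joint speeds; "tau": joint torques, N m; "tcp_pos": TCP position; "tool_rot": TCP orientation; "wrist_force": force on the tool from outside, world axes, zero at the start; "moment": the same for the moment, N m; "opening": opening from 0.0 (shut) to 1.0 (fully open); "grip_force": force on a finger pad.
Only numpy, scipy, OpenCV 4.12 (cv2) and the standard library are available. Lean on these libraries where they do the work, as an engineer would, in place of code of your own. Each camera call takes 0.05 s, during which the arm holds its last target. There are 200 camera calls.

## Working session

There is one attempt and no reset: what is moved stays moved. The work goes in short steps, Python scripts to look and compute and a tool call to move; the robot and the scene stay as the last step left them, time stands still between calls to the robot, and variables do not carry over. Pictures are saved under pics/ and viewed, at most 10 in all, crops included, and the job is handed in when it is done.

Besides the shell and the picture viewer there is one more tool, called after "Call:" as a command line: name --argument value ..., lists and objects as JSON in quotes. send_rows: Moves the arm, as the interface text tells. Its arguments: {"type":"object","properties":{"commands":{"type":"array"},"fingers":{"type":"number"},"squeeze":{"type":"number"}},"required":["commands"]}

```bash
mkdir -p pics
python3 - <<'E'
from plant import *
import cv2,numpy as np
print(read_state())
for n in("scene","top"):
    im=read_camera(n);cv2.imwrite(f"pics/{n}0.png",im[:,:,::-1]);c=camera_info(n)
    print(n,c["mtx"].tolist(),np.round(c["R"],3).tolist(),np.round(-c["R"].T@c["t"],3))
a=cv2.imread("pics/scene0.png");b=cv2.imread("pics/top0.png")
E
```

```text
{'t': 0.0, 'q': array([ 1.02540441e+00,  3.51222414e-01,  1.65242034e+00, -1.70164477e-05,
        1.13907505e+00, -8.46276527e-02]), 'joint_vel': array([-0.00105206,  0.00090049,  0.00052639,  0.00151376,  0.00090094,
       -0.00098419]), 'tau': array([ 3.66950007e-05, -4.97333086e+01, -2.85252714e+01,  6.98544597e-02,
        2.57444568e-02, -1.34050097e-04]), 'tcp_pos': array([0.24436168, 0.49234633, 0.20801042]), 'tool_rot': array([-1.66955708e-04,  2.28346070e-01,  9.73579866e-01, -5.37288868e-04]), 'wrist_force': array([ 0.32139612, -0.6677304 ,  0.30236476]), 'moment': array([ 0.02126903, -0.03093201,  0.03487211]), 'grip_force': 0.0, 'opening': 1.002139211371364}
scene [[428.7909773990187, 0.0, 255.3681635940326], [0.0, 428.7909773990187, 190.91458129956303], [0.0, 0.0, 1.0]] [[-0.702, 0.712, -0.019], [0.457, 0.429, -0.779], [-0.547, -0.556, -0.626]] [1.255 0.73  1.006]
top [[462.9486756919507, 0.0, 248.38666796508596], [0.0, 462.9486756919507, 188.0602080855874], [0.0, 0.0, 1.0]] [[-0.079, -0.997, -0.001], [-0.975, 0.078, -0.207], [0.206, -0.015, -0.978]] [0.198 0.019 1.818]
```

View pics/scene0.png

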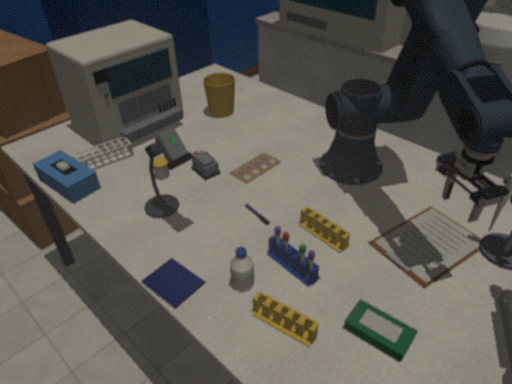

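View pics/top0.png

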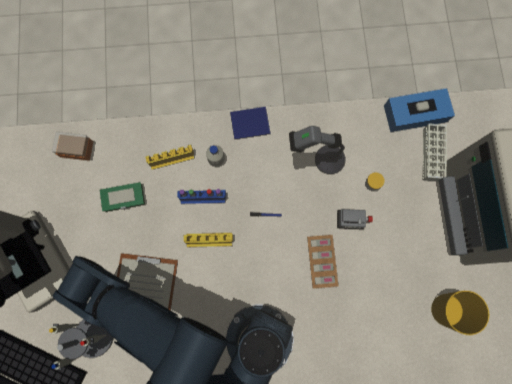

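The top view shows the blue rack at about (203,196) with the red cap at about (209,192). The reader's foot is at (330,160) and its head at (305,138), looking image-left. The marker pen is at (265,214) and the bottle at (215,155).

```bash
cat > h.py <<'E'
import numpy as np,cv2
from plant import *
def ray(n,uv,c=None):
    c=c or camera_info(n);d=c["R"].T@np.linalg.inv(c["mtx"])@np.array([uv[0],uv[1],1.]);return -c["R"].T@c["t"],d/np.linalg.norm(d)
def plane(n,uv,z,c=None):
    o,d=ray(n,uv,c);return o+d*(z-o[2])/d[2]
def two(r1,r2):
    (o1,d1),(o2,d2)=r1,r2
    s=np.linalg.lstsq(np.c_[d1,-d2],o2-o1,rcond=None)[0];a=o1+s[0]*d1;b=o2+s[1]*d2
    return (a+b)/2,np.linalg.norm(a-b)
def blobs(im,lo,hi,amin=3,roi=None):
    h=cv2.cvtColor(im,cv2.COLOR_RGB2HSV);m=cv2.inRange(h,lo,hi)
    if roi:
        k=np.zeros_like(m);k[roi[1]:roi[3],roi[0]:roi[2]]=1;m*=k
    n,_,s,c=cv2.connectedComponentsWithStats(m);return [(c[i].round(1).tolist(),int(s[i,4])) for i in range(1,n) if s[i,4]>=amin],m
E
python3 - <<'E'
from h import *
s=cv2.imread("pics/scene0.png")[:,:,::-1].copy();t=cv2.imread("pics/top0.png")[:,:,::-1].copy()
rs=blobs(s,(0,110,50),(6,255,255),3,(260,220,330,290))[0]+blobs(s,(172,110,50),(180,255,255),3,(260,220,330,290))[0]
rt=blobs(t,(0,110,50),(6,255,255),3,(170,180,240,210))[0]+blobs(t,(172,110,50),(180,255,255),3,(170,180,240,210))[0]
print(rs,rt)
_,m=blobs(t,(105,120,40),(125,255,255),3,(170,180,240,210))
r=cv2.minAreaRect(cv2.findNonZero(m));print("rack",r,m.sum()/255)
for p in cv2.boxPoints(r):print(plane("top",p,.05).round(3))
print("two",two(ray("top",rt[0][0]),ray("scene",rs[0][0])), plane("top",rt[0][0],.114))
a=cv2.resize(t[110:215,165:360],None,fx=4,fy=4,interpolation=cv2.INTER_CUBIC)[:, :780]
cv2.imwrite("pics/c1.png",a[:,:,::-1])
b=cv2.resize(s[140:290,130:330],None,fx=4,fy=4,interpolation=cv2.INTER_CUBIC)
cv2.imwrite("pics/c2.png",b[:,:,::-1])
E
```

```text
[([285.4, 235.9], 32)] [([208.7, 191.3], 19)]
rack ((201.0, 196.5), (11.0, 46.0), 90.0) 280.0
[0.582 0.266 0.05 ]
[0.567 0.087 0.05 ]
[0.524 0.09  0.05 ]
[0.538 0.268 0.05 ]
two (array([0.55903803, 0.14337968, 0.10419011]), np.float64(0.001631699392061833)) [0.5574647  0.14201726 0.114     ]
```

View pics/c1.png

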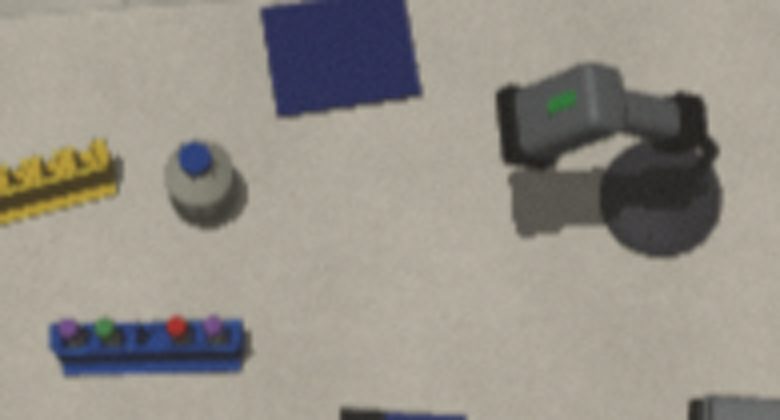

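View pics/c2.png

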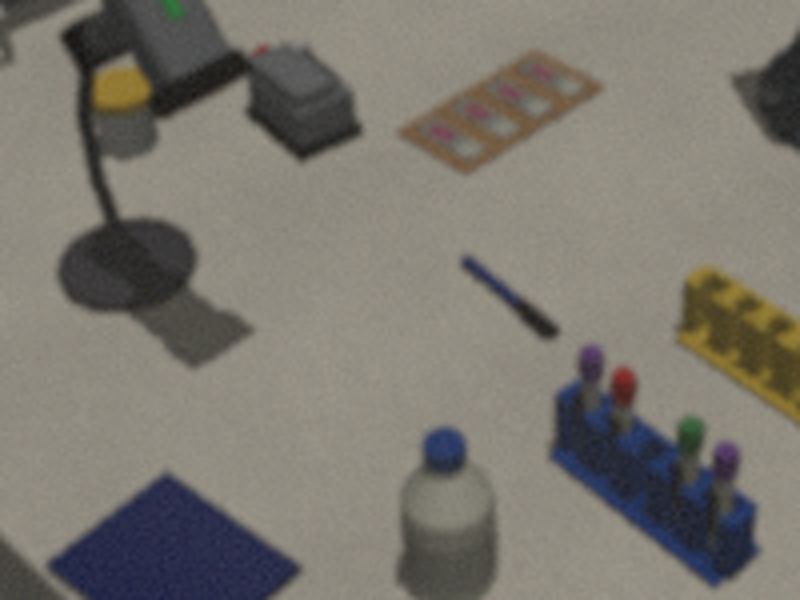

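The red cap is second from the right in top view, at about (209,191); the free pocket is the middle one. The reader's black nose has its leading edge between about (289.5,132) and (291,150.5) in the top view, and its foot centre is at (330.5,159.5). In the scene crop the nose faces the camera, at about (180,160).

Run:
```python
from h import *
P=lambda u,v:(165+(u+.5)/4-.5,110+(v+.5)/4-.5)
f=plane("top",P(661,199),.012);print("foot",f, plane("top",P(601,199),.012),plane("top",P(720,199),.012))
a=plane("top",P(498,90),.287);b=plane("top",P(505,163),.287);m=(a+b)/2
print("nose",a,b,np.linalg.norm(a-b),"mid-foot",m-f,np.linalg.norm((m-f)[:2]),"yaw",np.degrees(np.arctan2(*(f-m)[[1,0]])),"edge normal",np.degrees(np.arctan2(*(b-a)[[1,0]]))+90)
for p in [(67,328),(105,328),(177,327),(213,328)]:print(plane("top",P(*p),.112).round(4))
S=lambda u,v:(130+(u+.5)/4-.5,140+(v+.5)/4-.5)
for p,q in [((591,355),(67,328)),((623,378),(177,327))]:pass
print("foot scene",plane("scene",S(127,264),.012))
for p,q in [((726,455),(67,328)),((690,430),(105,328)),((623,378),(177,327)),((591,355),(213,328))]:print(two(ray("scene",S(*p)),ray("top",P(*q))))
# green screen on the head
g=[two(ray("scene",S(172,6)),ray("top",P(562,101)))];print(g)
```

```text
foot [ 0.67139041 -0.34674753  0.012     ] [ 0.67621871 -0.28635446  0.012     ] [ 0.66664302 -0.40612857  0.012     ]
nose [ 0.70795527 -0.16156405  0.287     ] [ 0.64193403 -0.16114597  0.287     ] 0.0660225571105572 mid-foot [0.00355424 0.18539253 0.275     ] 0.18542659259397676 yaw -91.09830699610735 edge normal 269.63717759566305
[0.5648 0.2447 0.112 ]
[0.562  0.2091 0.112 ]
[0.5575 0.1415 0.112 ]
[0.5539 0.1078 0.112 ]
foot scene [ 0.67732215 -0.3382606   0.012     ]
(array([0.565121  , 0.24551149, 0.10923798]), np.float64(0.0010413478275294256))
(array([0.56252384, 0.2102803 , 0.10722994]), np.float64(0.0016225436697877968))
(array([0.55766556, 0.14217091, 0.10969923]), np.float64(0.0012057792731705844))
(array([0.55457268, 0.10808587, 0.10848399]), np.float64(0.0001727374291675654))
[(array([ 0.67422693, -0.20556393,  0.33878871]), np.float64(0.006641215712103362))]
```

```bash
cat >> h.py <<'E'
from scipy.spatial.transform import Rotation as Ro
def T():
    s=read_state();return s,np.array(s["tcp_pos"]),Ro.from_quat(np.roll(s["tool_rot"],-1))
def go(p,Rt):
    s,t,R=T();print("shift mm",(R.inv().apply(np.array(p)-t)*1e3).round(1),"rotvec deg",np.degrees((R.inv()*Rt).as_rotvec()).round(1))
def rot(x,y):return Ro.from_matrix(np.c_[x,y,np.cross(x,y)])
E
python3 - <<'E'
from h import *
s,t,R=T();c=camera_info("wrist");print("cam in tool",R.inv().apply(-c["R"].T@c["t"]-t).round(3),"cam axes in tool",R.inv().apply(c["R"]).round(2),c["mtx"])
a=np.radians(-4.8);Rg=rot(np.array([-np.sin(a),np.cos(a),0]),np.array([np.cos(a),np.sin(a),0]))
go([.558,.142,.25],Rg)
E
```

```text
cam in tool [ 0.085  0.001 -0.177] cam axes in tool [[ 0.    1.    0.  ]
 [-0.95  0.   -0.3 ]
 [-0.3  -0.    0.95]] [[272.30425364   0.         254.97140871]
 [  0.         272.30425364 195.42243169]
 [  0.           0.           1.        ]]
shift mm [-436.7 -174.4  -41.8] rotvec deg [-0.1  0.  68.4]
```

Call:
send_rows --commands '[{"x":-40,"y":-16,"z":-10,"rz":7},{"x":-80,"y":-32,"z":-20,"rz":14},{"x":-120,"y":-48,"z":-30,"rz":21},{"x":-160,"y":-64,"z":-42,"rz":28},{"x":-200,"y":-80,"z":-42,"rz":35},{"x":-240,"y":-96,"z":-42,"rz":42},{"x":-275,"y":-110,"z":-42,"rz":49},{"x":-310,"y":-124,"z":-42,"rz":56}]'

```text
schema error: expected keys x, y, z, rx, ry, rz
```

Run:
```python
from h import *
a=np.radians(-4.8);rx=np.array([np.cos(a),np.sin(a),0]);b=np.radians(30)
tz=-np.sin(b)*rx-np.cos(b)*np.array([0,0,1]);ty=np.array([np.sin(a),-np.cos(a),0]);tx=np.cross(ty,tz)
Rl=rot(tx,ty);cam=np.array([.558,.142,.053])+.205*rx+np.array([0,0,.24])
p=cam-Rl.apply([.085,0,-.177]);print(p,tx);go(p,Rl)
```

```text
[0.60073743 0.13841124 0.1822135 ] [ 0.86298813 -0.07246714 -0.5       ]
shift mm [-476.6 -158.6   26. ] rotvec deg [ 41.1  -7.8 153.5]
```

Call:
send_rows --commands '[{"x":-40,"y":-16,"z":-10,"rx":0,"ry":0,"rz":7},{"x":-80,"y":-32,"z":-20,"rx":0,"ry":0,"rz":14},{"x":-120,"y":-48,"z":-30,"rx":0,"ry":0,"rz":21},{"x":-160,"y":-64,"z":-42,"rx":0,"ry":0,"rz":28},{"x":-200,"y":-80,"z":-42,"rx":0,"ry":0,"rz":35},{"x":-240,"y":-96,"z":-42,"rx":0,"ry":0,"rz":42},{"x":-275,"y":-110,"z":-42,"rx":0,"ry":0,"rz":49},{"x":-310,"y":-124,"z":-42,"rx":0,"ry":0,"rz":56}]'

```text
t: 0.77
tcp_pos: [0.4644, 0.2458, 0.2505]
tool_rot: [-0.0, 0.661, 0.75, -0.0]
wrist_force: [0.5, 0.9, -0.1]
opening: 1.002
grip_force: 0.0
```

```bash
cat >> h.py <<'E'
def look():
    a=np.radians(-4.8);rx=np.array([np.cos(a),np.sin(a),0]);b=np.radians(30)
    tz=-np.sin(b)*rx-np.cos(b)*np.array([0,0,1]);ty=np.array([np.sin(a),-np.cos(a),0]);tx=np.cross(ty,tz)
    Rl=rot(tx,ty);cam=np.array([.558,.142,.053])+.205*rx+np.array([0,0,.24])
    go(cam-Rl.apply([.085,0,-.177]),Rl)
E
python3 -c "
from h import *
s=T()[0];print(s['q'],s['tcp_pos'],s['t']);look()"
```

```text
[3.98198234e-01 2.64413663e-01 1.66273271e+00 4.54360397e-05
 1.21452456e+00 2.71594642e-01] [0.4644396  0.24583647 0.25053513] 0.7667
shift mm [-123.8  121.7   68.3] rotvec deg [ 26.6 -21.6  99.4]
```

Call:
send_rows --commands '[{"x":-15,"y":15,"z":6,"rx":1.8,"ry":-1.4,"rz":6.6},{"x":-30,"y":30,"z":12,"rx":3.6,"ry":-2.9,"rz":13.3},{"x":-45,"y":45,"z":18,"rx":5.3,"ry":-4.3,"rz":20},{"x":-60,"y":60,"z":24,"rx":7.1,"ry":-5.8,"rz":26.5},{"x":-75,"y":75,"z":30,"rx":9,"ry":-7.2,"rz":33},{"x":-90,"y":90,"z":36,"rx":10.7,"ry":-8.6,"rz":40},{"x":-105,"y":100,"z":40,"rx":12.5,"ry":-10,"rz":46.5},{"x":-105,"y":100,"z":40,"rx":14.2,"ry":-11.5,"rz":53}]'

```text
t: 1.43
tcp_pos: [0.5777, 0.1545, 0.2088]
tool_rot: [-0.006, 0.917, 0.368, -0.155]
wrist_force: [-0.9, -0.5, 0.5]
opening: 1.001
grip_force: 0.0
```

```bash
python3 -c "
from h import *
s=T()[0];print(s['q'],s['tcp_pos'],s['t']);look()"
```

```text
[ 0.20408394  0.61379396  1.27219964 -0.04275874  1.56416845  1.01890123] [0.57768581 0.15448998 0.20881709] 1.4333
shift mm [12.3 30.5 20.3] rotvec deg [12.5 -9.8 46.3]
```

Call:
send_rows --commands '[{"x":2,"y":4,"z":3,"rx":1.8,"ry":-1.4,"rz":6.6},{"x":4,"y":8,"z":6,"rx":3.6,"ry":-2.8,"rz":13.2},{"x":6,"y":12,"z":9,"rx":5.3,"ry":-4.2,"rz":19.8},{"x":8,"y":16,"z":12,"rx":7.1,"ry":-5.6,"rz":26.4},{"x":10,"y":20,"z":15,"rx":8.9,"ry":-7,"rz":33},{"x":12,"y":26,"z":18,"rx":10.7,"ry":-8.4,"rz":39.6},{"x":12,"y":30,"z":20,"rx":12.5,"ry":-9.8,"rz":45},{"x":12,"y":30,"z":20,"rx":12.5,"ry":-9.8,"rz":45}]'

```text
t: 2.1
tcp_pos: [0.5994, 0.1398, 0.1826]
tool_rot: [-0.013, 0.965, -0.028, -0.26]
wrist_force: [-0.5, -0.3, -0.6]
opening: 1.003
grip_force: 0.0
```

```bash
python3 -c "
from h import *
s=T()[0];print(s['q'],s['tcp_pos'],s['t']);look()
c=camera_info('wrist');np.savez('w1',**c)
im=read_camera('wrist');cv2.imwrite('pics/w1.png',im[:,:,::-1])"
```

```text
[0.10921276 0.79270199 1.08076067 0.09667433 1.78509622 1.73454185] [0.59940128 0.13979571 0.18258986] 2.1
shift mm [ 1.4  1.3 -0.4] rotvec deg [0.1 0.1 1.4]
```

View pics/w1.png

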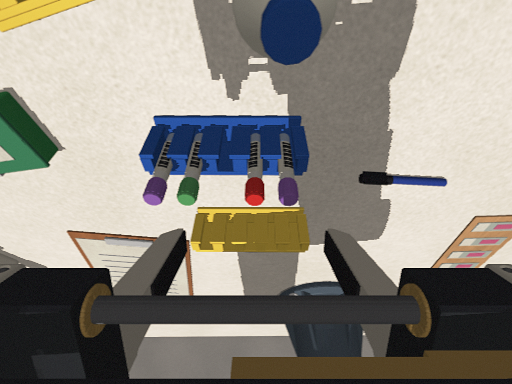

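The barcodes are visible: the red cap is at about (255,190) and its label at about (255,150).

```bash
python3 -c "
from h import *
a=cv2.imread('pics/w1.png')[112:207,215:310];cv2.imwrite('pics/w1c.png',cv2.resize(a,None,fx=6,fy=6,interpolation=cv2.INTER_CUBIC))
c=dict(np.load('w1.npz'));im=cv2.imread('pics/w1.png')[:,:,::-1].copy()
r=blobs(im,(0,110,50),(6,255,255),10,(230,170,275,210));print(r[0]);ys,xs=np.nonzero(r[1]);print(xs.min(),xs.max(),ys.min(),ys.max())
print(plane('',r[0][0][0],.104,c))
for p,z in [((151,118),.062),((300,117),.062),((304,152),.062),((141,152),.062)]:print(plane('',p,z,c).round(3))
"
```

```text
[([254.2, 191.3], 467)]
245 263 177 205
[0.55946101 0.14492315 0.104     ]
[0.623 0.241 0.062]
[0.616 0.098 0.062]
[0.574 0.091 0.062]
[0.583 0.266 0.062]
```

View pics/w1c.png

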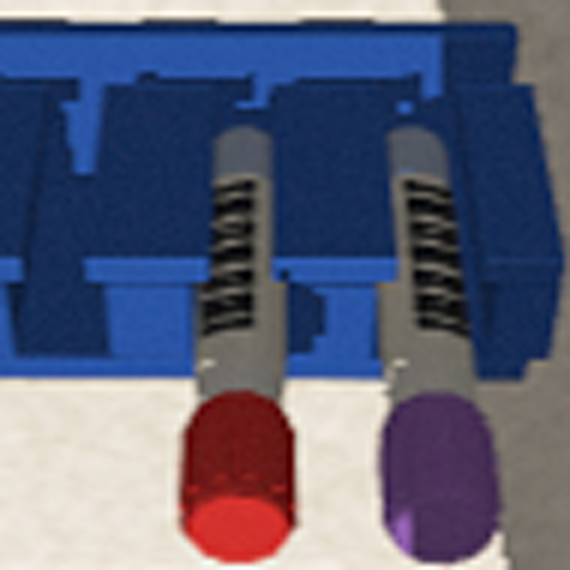

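The bars on the red tube sit at crop x 203–252, and the tube's sides at 197–285. So the barcode is turned about 17° towards world +y from the view direction. Next I move to hover over the cap.

```bash
cat >> h.py <<'E'
a=np.radians(-4.5);Rg=rot(np.array([-np.sin(a),np.cos(a),0]),np.array([np.cos(a),np.sin(a),0]))
E
python3 -c "
from h import *
c=camera_info('wrist');z=c['R'][2];print('cam az',np.degrees(np.arctan2(-z[1],-z[0])))
go([.558,.143,.175],Rg)"
```

```text
cam az -3.760429387882129
shift mm [-31.7  -0.2  27.8] rotvec deg [-23.7  23.1 -86.3]
```

Call:
send_rows --commands '[{"x":-3,"y":0,"z":0,"rx":-1.8,"ry":1.7,"rz":-6.5},{"x":-6,"y":0,"z":0,"rx":-3.6,"ry":3.5,"rz":-13},{"x":-9,"y":0,"z":2,"rx":-5.4,"ry":5.2,"rz":-19.5},{"x":-12,"y":0,"z":5,"rx":-7.2,"ry":7,"rz":-26},{"x":-15,"y":0,"z":8,"rx":-9,"ry":8.7,"rz":-32.5},{"x":-18,"y":0,"z":11,"rx":-10.7,"ry":10.4,"rz":-39},{"x":-21,"y":0,"z":14,"rx":-12.5,"ry":12.1,"rz":-45.5},{"x":-24,"y":0,"z":17,"rx":-14.2,"ry":13.9,"rz":-52}]'

```text
t: 2.82
tcp_pos: [0.5696, 0.1437, 0.1822]
tool_rot: [-0.005, 0.894, 0.433, -0.111]
wrist_force: [0.8, 0.2, -0.7]
opening: 0.999
grip_force: 0.0
```

```bash
python3 -c "
from h import *
go([.558,.143,.175],Rg)"
```

```text
shift mm [-6.1 -7.8  9.4] rotvec deg [ -9.2   9.1 -33.7]
```

Call:
send_rows --commands '[{"x":-2,"y":-2,"z":0,"rx":-1.8,"ry":1.8,"rz":-6.5},{"x":-3,"y":-4,"z":2,"rx":-3.6,"ry":3.6,"rz":-13},{"x":-5,"y":-6,"z":4,"rx":-5.4,"ry":5.4,"rz":-19.5},{"x":-6,"y":-8,"z":7,"rx":-7.2,"ry":7.2,"rz":-26},{"x":-6,"y":-8,"z":9,"rx":-9,"ry":9,"rz":-32},{"x":-6,"y":-8,"z":9,"rx":-9,"ry":9,"rz":-32.5},{"x":-6,"y":-8,"z":9,"rx":-9,"ry":9,"rz":-32.5}]' --fingers 50

```text
t: 3.4
tcp_pos: [0.5581, 0.1427, 0.1756]
tool_rot: [-0.001, 0.745, 0.667, -0.003]
wrist_force: [0.2, 0.7, 0.0]
opening: 0.563
grip_force: 0.0
```

```bash
python3 -c "
from h import *
go([.558,.143,.175],Rg);c=camera_info('wrist')
im=read_camera('wrist');cv2.imwrite('pics/w2.png',im[:,:,::-1])
r=blobs(im,(0,110,50),(6,255,255),30)[0];print(r)
for b in r:
  if b[1]>200:print(plane('',b[0],.108,c).round(4))"
```

```text
shift mm [ 0.2 -0.1  0.6] rotvec deg [-0.3  0.2 -1.8]
[([255.8, 199.9], 391)]
[0.5588 0.1462 0.108 ]
```

View pics/w2.png

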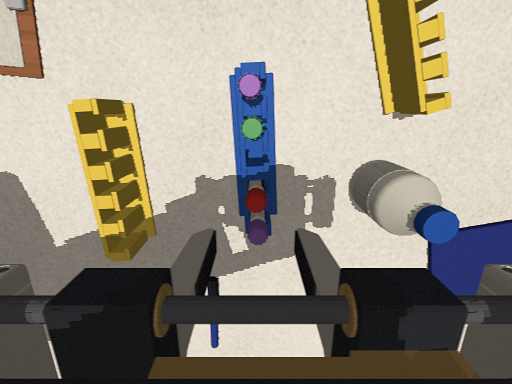

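The red cap at (256,200) is centred between the fingers, with the lilac cap behind it. I go down next.

Call:
send_rows --commands '[{"x":0.5,"y":0.3,"z":20,"rx":0,"ry":0,"rz":-1},{"x":0.5,"y":0.3,"z":40,"rx":0,"ry":0,"rz":-1},{"x":0.5,"y":0.3,"z":60,"rx":0,"ry":0,"rz":-1},{"x":0.5,"y":0.3,"z":71,"rx":0,"ry":0,"rz":-1},{"x":0.5,"y":0.3,"z":71,"rx":0,"ry":0,"rz":-1},{"x":0.5,"y":0.3,"z":71,"rx":0,"ry":0,"rz":-1}]'

```text
t: 3.95
tcp_pos: [0.5586, 0.143, 0.104]
tool_rot: [-0.001, 0.739, 0.673, -0.004]
wrist_force: [-0.5, 0.4, 0.3]
opening: 0.541
grip_force: 0.0
```

Call:
send_rows --commands '[{"x":0,"y":0,"z":0,"rx":0,"ry":0,"rz":0},{"x":0,"y":0,"z":0,"rx":0,"ry":0,"rz":0},{"x":0,"y":0,"z":0,"rx":0,"ry":0,"rz":0},{"x":0,"y":0,"z":0,"rx":0,"ry":0,"rz":0},{"x":0,"y":0,"z":0,"rx":0,"ry":0,"rz":0},{"x":0,"y":0,"z":0,"rx":0,"ry":0,"rz":0},{"x":0,"y":0,"z":0,"rx":0,"ry":0,"rz":0},{"x":0,"y":0,"z":0,"rx":0,"ry":0,"rz":0}]' --fingers 8 --squeeze 15

```text
t: 4.62
tcp_pos: [0.5587, 0.1428, 0.1042]
tool_rot: [-0.001, 0.739, 0.673, -0.003]
wrist_force: [1.1, 0.1, 1.5]
opening: 0.089
grip_force: 0.9
```

```bash
python3 -c "
from h import *
print(T()[0]['opening'],T()[0]['grip_force'])
w=read_camera('wrist');s=read_camera('scene')
a=cv2.resize(w[150:310,170:340],(595,560),interpolation=cv2.INTER_CUBIC)
b=cv2.resize(s[190:290,255:330],(205,273),interpolation=cv2.INTER_CUBIC);o=np.zeros((560,800,3),np.uint8);o[:,:595]=a;o[:273,595:]=b
cv2.imwrite('pics/g1.png',o[:,:,::-1])"
```

```text
0.08928481739440838 0.8735080808401108
```

View pics/g1.png

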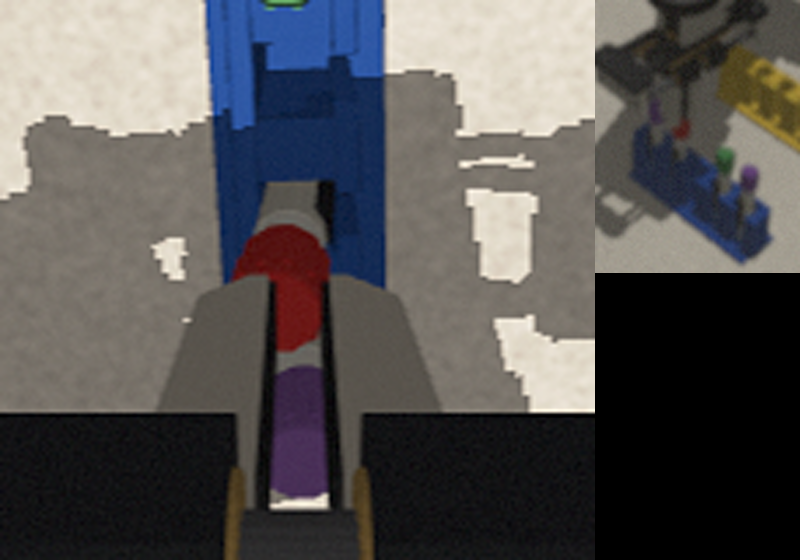

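The fingers shut to 8 mm, so the cap is not between them. It shows at about (290,285) in the crop, partly hidden by the fingertips, and the scene view suggests the fingers are above or beside it. I check this with projections.

```bash
python3 -c "
from h import *
s,t,R=T()
def pr(n,X):
  c=camera_info(n);v=c['mtx']@(c['R']@X+c['t']);return (v[:2]/v[2]).round(1)
W=lambda p:((p-np.array([170,150]))*3.5).round();S=lambda p:((p-np.array([255,190]))*2.73+[595,0]).round()
for nm,X in [('tipc',t+R.apply([0,0,.017])),('tip+y',t+R.apply([0,.022,.017])),('tcp',t),('captop',np.array([.558,.143,.114])),('capbot',np.array([.558,.143,.09])),('purptop',np.array([.5545,.108,.114]))]:
  print(nm,W(pr('wrist',X)),S(pr('scene',X)))
im=read_camera('scene');w=read_camera('wrist')
r=blobs(im,(0,110,40),(6,255,255),3,(255,190,330,290))[0];print('scene red',r)
print(blobs(w,(0,110,40),(6,255,255),30,(170,150,340,310))[0])
r2=blobs(w,(0,110,40),(6,255,255),30,(170,150,340,310))[0][0][0]
print(two(ray('scene',r[0][0]),ray('wrist',r2)))
"
```

```text
tipc [298. 264.] [677. 136.]
tip+y [397. 264.] [662. 146.]
tcp [298. 298.] [677. 125.]
captop [294. 320.] [678. 118.]
capbot [295. 268.] [677. 134.]
purptop [293. 474.] [656. 101.]
scene red [([286.4, 237.2], 21)]
[([252.2, 229.5], 541)]
(array([0.55652354, 0.14565228, 0.09891665]), np.float64(0.0013284145970566149))
```

Call:
send_rows --commands '[{"x":0,"y":0,"z":0,"rx":0,"ry":0,"rz":0},{"x":0,"y":0,"z":0,"rx":0,"ry":0,"rz":0},{"x":0,"y":0,"z":0,"rx":0,"ry":0,"rz":0},{"x":0,"y":0,"z":0,"rx":0,"ry":0,"rz":0}]' --fingers 0 --squeeze 15

```text
t: 5.15
tcp_pos: [0.559, 0.1429, 0.1044]
tool_rot: [-0.0, 0.739, 0.673, -0.003]
wrist_force: [1.5, 0.3, 5.2]
opening: 0.007
grip_force: 2.6
```

```bash
python3 -c "
from h import *
w=read_camera('wrist');s=read_camera('scene')
a=cv2.resize(w[180:280,210:300],(360,400),interpolation=cv2.INTER_CUBIC)
b=cv2.resize(s[195:265,255:325],(440,440),interpolation=cv2.INTER_CUBIC);b=np.clip(b.astype(float)*1.6,0,255).astype(np.uint8);o=np.zeros((440,800,3),np.uint8);o[:400,:360]=a;o[:,360:]=b
cv2.imwrite('pics/g2.png',o[:,:,::-1])"
```

```text
(no output)
```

View pics/g2.png

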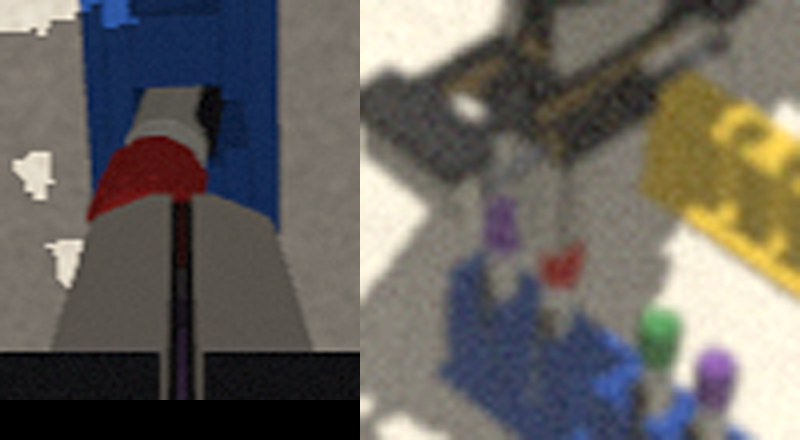

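The fingers hide the cap only from its top rim upward, and closing them pushed the tool up by 5 N. So the tips close on top of the cap, higher than assumed. I open, go 20 mm lower and try again, reading the width that the fingers stop at.

Call:
send_rows --commands '[{"x":0,"y":0,"z":-6,"rx":0,"ry":0,"rz":0},{"x":0,"y":0,"z":-6,"rx":0,"ry":0,"rz":0},{"x":0,"y":0,"z":-6,"rx":0,"ry":0,"rz":0},{"x":0,"y":0,"z":-6,"rx":0,"ry":0,"rz":0},{"x":0,"y":0,"z":-6,"rx":0,"ry":0,"rz":0},{"x":0,"y":0,"z":-6,"rx":0,"ry":0,"rz":0},{"x":0,"y":0,"z":-6,"rx":0,"ry":0,"rz":0},{"x":0,"y":0,"z":-6,"rx":0,"ry":0,"rz":0}]' --fingers 50

```text
t: 5.92
tcp_pos: [0.5583, 0.1428, 0.1098]
tool_rot: [-0.001, 0.739, 0.673, -0.003]
wrist_force: [0.8, 0.3, -0.3]
opening: 0.517
grip_force: 0.0
```

```bash
python3 -c "
from h import *
s,t,R=T();print(t,s['opening'],s['wrist_force'],s['grip_force']);c=camera_info('wrist')
w=read_camera('wrist');im=read_camera('scene')
m=cv2.bitwise_or(blobs(w,(0,110,40),(8,255,255),30,(170,150,340,310))[1],blobs(w,(172,110,40),(180,255,255),30,(170,150,340,310))[1])
for r in range(205,265,4):
  x=np.nonzero(m[r])[0]
  if len(x):print(r,x.min(),x.max(),end='; ')
print()
r=blobs(im,(0,110,40),(8,255,255),3,(255,190,330,290))[0];print('scene red',r)
print('wrist blob',blobs(w,(0,110,40),(8,255,255),30,(170,150,340,310))[0])
def pr(n,X):
  c=camera_info(n);v=c['mtx']@(c['R']@X+c['t']);return (v[:2]/v[2]).round(1)
for X in ([.558,.143,.114],[.558,.143,.09],[.558,.1525,.114],[.558,.1335,.114],[.558,.1525,.09]):print(X,pr('wrist',np.array(X)),pr('scene',np.array(X)))
# finger shades along rows
for r in (225,228,231,234,237,240,250):print(r,w[r,190:320:5].mean(1).astype(int).tolist())
"
```

```text
[0.55831917 0.14283858 0.10979617] 0.5169920584725659 [ 0.81012745  0.25416845 -0.31386349] 0.0
213 244 256; 217 240 260; 221 238 262; 225 236 262; 229 234 261; 233 235 261; 237 234 260; 241 238 258; 245 243 252; 
scene red [([286.6, 235.6], 43)]
wrist blob [([248.4, 228.9], 750)]
[0.558, 0.143, 0.114] [254.5 237.5] [285.3 233.2]
[0.558, 0.143, 0.09] [254.7 223.6] [285.1 239. ]
[0.558, 0.1525, 0.114] [253.2 225.1] [287.8 234.8]
[0.558, 0.1335, 0.114] [255.8 249.5] [282.9 231.7]
[0.558, 0.1525, 0.09] [253.6 212.4] [287.5 240.6]
225 [123, 113, 120, 121, 123, 117, 118, 120, 112, 52, 44, 53, 48, 43, 40, 47, 49, 47, 95, 116, 116, 123, 115, 119, 213, 222]
228 [117, 118, 122, 119, 118, 101, 120, 117, 119, 34, 54, 54, 50, 53, 36, 49, 50, 51, 99, 121, 116, 99, 118, 116, 222, 216]
231 [114, 120, 116, 89, 85, 84, 106, 119, 115, 38, 55, 50, 52, 53, 44, 49, 48, 49, 97, 118, 106, 87, 84, 86, 118, 119]
234 [116, 118, 85, 84, 85, 77, 100, 117, 121, 38, 52, 47, 51, 52, 40, 52, 47, 47, 94, 121, 95, 79, 85, 84, 83, 114]
237 [118, 85, 86, 85, 85, 50, 96, 118, 117, 43, 50, 50, 52, 50, 41, 56, 51, 124, 119, 120, 98, 55, 83, 85, 86, 83]
240 [121, 85, 85, 83, 85, 16, 97, 116, 115, 124, 52, 48, 48, 52, 88, 60, 41, 113, 124, 122, 92, 20, 85, 84, 85, 84]
250 [85, 85, 85, 84, 79, 12, 77, 109, 212, 225, 93, 50, 100, 103, 101, 102, 36, 120, 121, 119, 69, 16, 77, 85, 84, 86]
```

Call:
send_rows --commands '[{"x":0,"y":-2,"z":8,"rx":0,"ry":0,"rz":0},{"x":0,"y":-2,"z":16,"rx":0,"ry":0,"rz":0},{"x":0,"y":-2,"z":24,"rx":0,"ry":0,"rz":0},{"x":0,"y":-2,"z":24,"rx":0,"ry":0,"rz":0},{"x":0,"y":-2,"z":24,"rx":0,"ry":0,"rz":0}]'

```text
t: 6.43
tcp_pos: [0.5558, 0.1429, 0.0851]
tool_rot: [-0.001, 0.739, 0.673, -0.004]
wrist_force: [-0.4, 0.2, 0.2]
opening: 0.541
grip_force: 0.0
```

Call:
send_rows --commands '[{"x":0,"y":0,"z":0,"rx":0,"ry":0,"rz":0},{"x":0,"y":0,"z":0,"rx":0,"ry":0,"rz":0},{"x":0,"y":0,"z":0,"rx":0,"ry":0,"rz":0},{"x":0,"y":0,"z":0,"rx":0,"ry":0,"rz":0},{"x":0,"y":0,"z":0,"rx":0,"ry":0,"rz":0},{"x":0,"y":0,"z":0,"rx":0,"ry":0,"rz":0}]' --fingers 14 --squeeze 15

```text
t: 6.93
tcp_pos: [0.5563, 0.143, 0.0861]
tool_rot: [-0.001, 0.739, 0.673, -0.003]
wrist_force: [0.9, 0.3, 0.5]
opening: 0.193
grip_force: 14.8
```

```bash
python3 -c "
from h import *
w=read_camera('wrist');im=read_camera('scene')
cv2.imwrite('pics/w3.png',w[:,:,::-1])
m=cv2.bitwise_or(blobs(w,(0,110,40),(8,255,255),30,(170,150,340,310))[1],blobs(w,(172,110,40),(180,255,255),30,(170,150,340,310))[1])
for r in range(195,275,3):
  x=np.nonzero(m[r])[0]
  print(r,(x.min(),x.max()) if len(x) else '',w[r,215:300:4].mean(1).astype(int).tolist())
def pr(n,X):
  c=camera_info(n);v=c['mtx']@(c['R']@X+c['t']);return (v[:2]/v[2]).round(1)
for X in ([.556,.143,.114],[.556,.143,.09],[.556,.1525,.114],[.556,.1525,.09],[.556,.151,.079]):print(X,pr('wrist',np.array(X)),pr('scene',np.array(X)))
print(blobs(im,(0,110,40),(8,255,255),3,(255,190,330,290))[0])
"
```

```text
195  [115, 119, 117, 115, 91, 51, 50, 53, 46, 48, 51, 47, 50, 51, 48, 48, 50, 65, 120, 119, 114, 114]
198  [112, 118, 116, 115, 94, 49, 47, 51, 48, 48, 50, 50, 48, 47, 47, 49, 51, 64, 118, 114, 112, 113]
201  [116, 122, 118, 118, 98, 50, 53, 51, 48, 47, 49, 46, 48, 46, 50, 48, 51, 63, 112, 116, 114, 118]
204  [123, 122, 119, 115, 99, 51, 47, 50, 50, 48, 49, 49, 46, 51, 51, 47, 50, 63, 114, 114, 118, 118]
207  [118, 117, 116, 119, 110, 50, 47, 48, 47, 48, 47, 50, 51, 48, 49, 50, 51, 63, 116, 115, 112, 115]
210  [124, 117, 122, 113, 117, 51, 47, 49, 30, 81, 83, 85, 82, 6, 49, 48, 49, 64, 114, 116, 114, 115]
213  [118, 114, 120, 117, 114, 45, 48, 52, 27, 81, 84, 86, 85, 16, 37, 47, 52, 67, 111, 115, 111, 117]
216  [114, 118, 118, 116, 120, 51, 44, 51, 38, 82, 82, 84, 82, 11, 38, 45, 50, 64, 116, 120, 117, 111]
219  [114, 121, 116, 112, 117, 50, 45, 49, 62, 89, 100, 102, 83, 15, 39, 40, 47, 63, 115, 112, 118, 116]
222  [118, 113, 114, 120, 120, 50, 47, 51, 83, 98, 100, 101, 97, 66, 41, 37, 51, 65, 114, 116, 116, 116]
225 (np.int64(249), np.int64(262)) [172, 115, 119, 117, 115, 48, 42, 50
[... 1550 characters left out ...]
7, 82, 84, 83, 84, 84, 82]
264 (np.int64(252), np.int64(258)) [82, 83, 83, 80, 85, 57, 8, 47, 48, 77, 63, 91, 97, 97, 7, 60, 82, 83, 82, 82, 83, 82]
267  [83, 85, 86, 86, 84, 31, 6, 49, 44, 96, 86, 61, 72, 91, 13, 32, 83, 83, 81, 87, 86, 85]
270  [13, 21, 51, 84, 84, 21, 5, 49, 44, 50, 56, 57, 56, 50, 11, 17, 84, 85, 47, 15, 18, 18]
273  [18, 15, 49, 82, 85, 14, 24, 44, 51, 53, 54, 57, 55, 55, 19, 8, 83, 84, 46, 18, 19, 19]
[0.556, 0.143, 0.114] [254.3 255.1] [285.8 232.9]
[0.556, 0.143, 0.09] [254.6 237.5] [285.6 238.7]
[0.556, 0.1525, 0.114] [252.8 241.3] [288.2 234.5]
[0.556, 0.1525, 0.09] [253.3 225.1] [288.  240.2]
[0.556, 0.151, 0.079] [253.6 220.8] [287.5 242.6]
[([287.2, 235.7], 23)]
```

The pads now hold the cap at 18 mm wide and 14.8 N. The tips are at the cap's lower rim (row ~230), off the label. I lift the tube.

Call:
send_rows --commands '[{"x":0,"y":0,"z":-8,"rx":0,"ry":0,"rz":0},{"x":0,"y":0,"z":-20,"rx":0,"ry":0,"rz":0},{"x":0,"y":0,"z":-40,"rx":0,"ry":0,"rz":0},{"x":0,"y":0,"z":-60,"rx":0,"ry":0,"rz":0},{"x":0,"y":0,"z":-85,"rx":0,"ry":0,"rz":0},{"x":0,"y":0,"z":-110,"rx":0,"ry":0,"rz":0},{"x":0,"y":0,"z":-130,"rx":0,"ry":0,"rz":0},{"x":0,"y":0,"z":-130,"rx":0,"ry":0,"rz":0}]'

```text
t: 7.7
tcp_pos: [0.5589, 0.1437, 0.2213]
tool_rot: [0.001, 0.739, 0.673, -0.0]
wrist_force: [-0.9, 0.1, 0.0]
opening: 0.191
grip_force: 14.8
```

```bash
cat >> h.py <<'E'
win=np.array([.674,-.177,.27]);wz=np.array([0,np.cos(np.radians(50)),-np.sin(np.radians(50))]);wx=np.array([0,.766,.643])
def fin(d=.09,ahead=.033,psi=17.5,extra=np.zeros(3)):
    lab=win+d*wz;ax=lab+.0083*wz      # axis behind the label (label x = -wz)
    tz=-wx;ty=Ro.from_rotvec(-np.radians(psi)*wx).apply(-wz);Rf=rot(np.cross(ty,tz),ty)
    p=ax-ahead*tz+extra;print("tcp goal",p.round(3));go(p,Rf)
E
python3 -c "
from h import *
s=T()[0];print(s['grip_force'],s['opening'],s['q'].round(2))
w=read_camera('wrist');im=read_camera('scene');t=read_camera('top');cv2.imwrite('pics/l_s.png',im[:,:,::-1]);cv2.imwrite('pics/l_t.png',t[:,:,::-1])
a=blobs(im,(0,110,40),(8,255,255),5,(230,150,330,270))[0];b=blobs(t,(0,110,40),(8,255,255),5,(170,150,250,230))[0];print(a,b)
g=lambda l:max(l,key=lambda q:q[1])[0]
c=blobs(w,(0,110,40),(8,255,255),30,(170,150,340,310))[0];print(c,T()[1])
if a:print(two(ray('scene',g(a)),ray('wrist',g(c))))
fin();fin(extra=np.array([0,.12,.05]))"
```

```text
14.77201759815216 0.19054641306776485 [ 0.17  0.39  1.57 -0.    1.19  0.27]
[([288.3, 201.9], 28)] []
[([255.1, 244.0], 959)] [0.55671676 0.14328658 0.21577189]
(array([0.55716546, 0.14860749, 0.23839732]), np.float64(0.000960949807915431))
tcp goal [ 0.674 -0.089  0.216]
shift mm [-2.199e+02  1.383e+02 -2.000e-01] rotvec deg [-47.4 -31.   95.1]
tcp goal [0.674 0.031 0.266]
shift mm [-100.6  126.9  -50.6] rotvec deg [-47.4 -31.   95.1]
```

Call:
send_rows --commands '[{"x":-6,"y":8,"z":-10,"rx":-2.9,"ry":-1.9,"rz":5.9},{"x":-12,"y":16,"z":-20,"rx":-5.9,"ry":-3.9,"rz":11.8},{"x":-18,"y":24,"z":-30,"rx":-8.9,"ry":-5.8,"rz":17.8},{"x":-25,"y":32,"z":-40,"rx":-11.8,"ry":-7.7,"rz":23.7},{"x":-31,"y":40,"z":-50,"rx":-14.8,"ry":-9.7,"rz":29.7},{"x":-37,"y":48,"z":-50,"rx":-17.7,"ry":-11.6,"rz":35.6},{"x":-43,"y":56,"z":-50,"rx":-20.7,"ry":-13.5,"rz":41.5},{"x":-50,"y":64,"z":-50,"rx":-23.6,"ry":-15.5,"rz":47.5}]'

```text
t: 8.52
tcp_pos: [0.6162, 0.0875, 0.2648]
tool_rot: [0.236, 0.924, 0.301, 0.034]
wrist_force: [-0.6, -0.3, -0.1]
opening: 0.194
grip_force: 14.8
```

```bash
python3 -c "
from h import *
s=T()[0];print(s['grip_force'],s['opening'],s['q'].round(2))
fin(extra=np.array([0,.12,.04]))"
```

```text
14.76666122674942 0.19355937800589318 [ 0.28  0.41  1.5  -0.51  1.18  1.41]
tcp goal [0.674 0.031 0.256]
shift mm [15.9 66.8 42.9] rotvec deg [-23.7 -15.4  47.4]
```

Call:
send_rows --commands '[{"x":2,"y":8,"z":5,"rx":-2.9,"ry":-1.9,"rz":5.9},{"x":4,"y":16,"z":10,"rx":-5.9,"ry":-3.9,"rz":11.8},{"x":6,"y":24,"z":15,"rx":-8.9,"ry":-5.8,"rz":17.8},{"x":8,"y":32,"z":20,"rx":-11.8,"ry":-7.7,"rz":23.7},{"x":10,"y":40,"z":25,"rx":-14.8,"ry":-9.7,"rz":29.7},{"x":12,"y":50,"z":32,"rx":-17.7,"ry":-11.6,"rz":35.6},{"x":14,"y":58,"z":38,"rx":-20.7,"ry":-13.5,"rz":41.5},{"x":16,"y":66,"z":43,"rx":-23.6,"ry":-15.5,"rz":47.4}]'

```text
t: 9.18
tcp_pos: [0.6738, 0.0324, 0.2544]
tool_rot: [0.418, 0.896, -0.138, 0.062]
wrist_force: [-0.4, 0.3, -0.2]
opening: 0.192
grip_force: 14.8
```

Call:
send_rows --commands '[{"x":0,"y":0,"z":0,"rx":0,"ry":0,"rz":0},{"x":0,"y":0,"z":0,"rx":0,"ry":0,"rz":0},{"x":0,"y":0,"z":0,"rx":0,"ry":0,"rz":0}]'

```text
t: 9.43
tcp_pos: [0.6737, 0.0328, 0.2556]
tool_rot: [0.416, 0.897, -0.134, 0.063]
wrist_force: [-0.2, -0.0, -0.8]
opening: 0.194
grip_force: 14.8
```

```bash
python3 -c "
from h import *
s,t,R=T();print(s['grip_force'],s['opening'],s['q'].round(2))
fin();w=read_camera('wrist');im=read_camera('scene');tp=read_camera('top')
for n,i in (('w',w),('s',im),('t',tp)):cv2.imwrite(f'pics/m_{n}.png',i[:,:,::-1])
def pr(n,X):
  c=camera_info(n);v=c['mtx']@(c['R']@X+c['t']);return (v[:2]/v[2])
for n,i in (('scene',im),('top',tp)):
  e=pr(n,t+R.apply([0,0,-.015])).round(1);u,v=e.astype(int);print(n,e,blobs(i,(0,110,40),(8,255,255),3,(u-25,v-25,u+25,v+25))[0])
"
```

```text
14.769187420606613 0.1941853991500921 [ 0.29  0.71  1.2  -0.82  1.56  2.32]
tcp goal [ 0.674 -0.089  0.216]
shift mm [ 14.3  45.8 118.3] rotvec deg [-0.2  0.   0.5]
scene [231.  197.4] [([230.7, 196.9], 35)]
top [230.9 147.9] []
```

Call:
send_rows --commands '[{"x":2,"y":6,"z":16,"rx":0,"ry":0,"rz":0},{"x":4,"y":13,"z":33,"rx":0,"ry":0,"rz":0},{"x":6,"y":20,"z":50,"rx":0,"ry":0,"rz":0},{"x":8,"y":27,"z":67,"rx":0,"ry":0,"rz":0},{"x":10,"y":33,"z":84,"rx":0,"ry":0,"rz":0},{"x":12,"y":40,"z":101,"rx":0,"ry":0,"rz":0},{"x":14,"y":46,"z":118,"rx":0,"ry":0,"rz":0},{"x":14,"y":46,"z":118,"rx":0,"ry":0,"rz":0}]'

```text
t: 10.25
tcp_pos: [0.6729, -0.0911, 0.2164]
tool_rot: [0.417, 0.897, -0.136, 0.062]
wrist_force: [0.5, 0.0, 0.6]
opening: 0.195
grip_force: 14.8
```

Call:
send_rows --commands '[{"x":0,"y":0,"z":0,"rx":0,"ry":0,"rz":0},{"x":0,"y":0,"z":0,"rx":0,"ry":0,"rz":0},{"x":0,"y":0,"z":0,"rx":0,"ry":0,"rz":0},{"x":0,"y":0,"z":0,"rx":0,"ry":0,"rz":0}]'

```text
t: 10.58
tcp_pos: [0.674, -0.0877, 0.2173]
tool_rot: [0.416, 0.897, -0.136, 0.064]
wrist_force: [0.4, 0.1, 0.2]
opening: 0.194
grip_force: 14.8
```

```bash
python3 -c "
from h import *
s,t,R=T();print(s['grip_force'],s['wrist_force']);fin()
c=camera_info('wrist');np.savez('wf',**c);w=read_camera('wrist');sc=read_camera('scene');cv2.imwrite('pics/f_w.png',w[:,:,::-1])
def pr(n,X):
  c=camera_info(n);v=c['mtx']@(c['R']@X+c['t']);return (v[:2]/v[2]).round(1)
print('win w',pr('wrist',win),'win s',pr('scene',win),'lab',pr('scene',win+.09*wz),'nose corners',[pr('wrist',win+a*wx+np.array([b,0,0])) for a in(-.027,.027) for b in(-.035,.035)])
print('bottom',pr('wrist',t+R.apply([0,0,.080])))
o=np.zeros((600,800,3),np.uint8);o[:300,:400]=cv2.resize(w,(400,300))
o[:,400:]=cv2.resize(w[140:290,205:305],(400,600),interpolation=cv2.INTER_CUBIC)
o[300:,:400]=np.clip(cv2.resize(sc[135:225,140:260],(400,300),interpolation=cv2.INTER_CUBIC)*1.4,0,255)
cv2.imwrite('pics/f.png',o[:,:,::-1])"
```

```text
14.768664389848709 [0.3841852  0.13727434 0.21183485]
tcp goal [ 0.674 -0.089  0.216]
shift mm [-0.2 -0.4  1.5] rotvec deg [-0.2 -0.   0.2]
win w [371.7 181.9] win s [180.6 163.9] lab [195.3 190.1] nose corners [array([366.5, 209.3]), array([351.9, 136.3]), array([394.6, 234.6]), array([379. , 143.8])]
bottom [255.  198.4]
```

View pics/f.png

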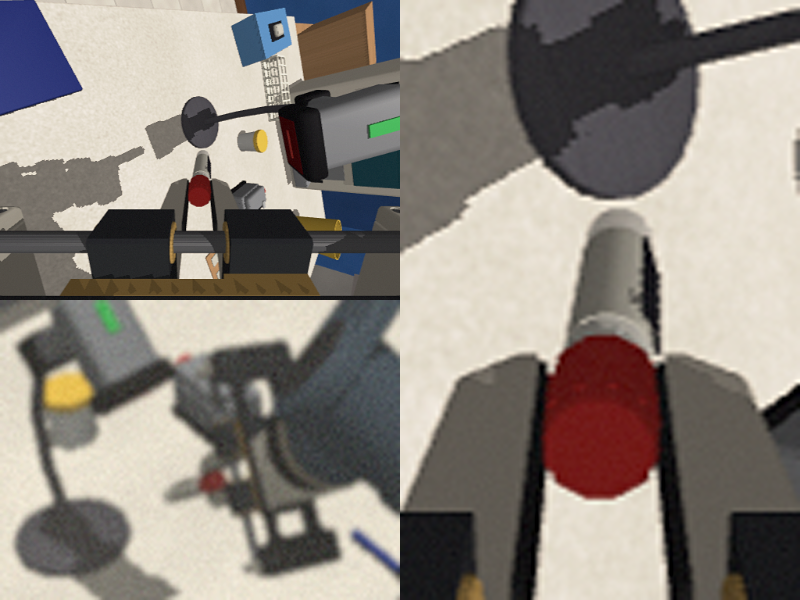

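The last picture shows the reader's window at about (371,186), where (372,182) was predicted. The tube's bottom is at about (259,194) against (255,198) predicted. The barcode is on the side towards the window, the fingers are on the cap only, and nothing touches the reader.

```bash
python3 -c "
from h import *
s=read_state();print(abs(s['joint_vel']).max(),s['grip_force']);print(sign_off())"
```

```text
0.0038614944193375075 14.76870596408844
the job is handed in; nothing more can be done
None
```

The job is handed in with the red-capped tube held still by its cap, leaning about 9 cm in front of the reader's window with its barcode towards it (facing direction estimated from the images, good to a few degrees); the judge's result was not shown.

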